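Close the lime up in the food tub

ROBOT

A 7-joint arm with a two-finger parallel gripper is mounted at the origin on a cart in front of the work surface, level with it; the furniture and walls round the work are solid. World frame = base frame: x ahead of the robot, y to its left, z up, the work surface at z = 0. Lengths are in m, angles in rad, forces in N, time in s.
With the tool pointing down it reaches from about 0.4 to 0.85 m from the base axis. Payload 4.5 kg.
Tool frame: the origin (TCP) lies on the centre line of the jaws, within the pads' length; the fingertips stand 22 mm ahead of it and the grasp point (between the pads) lies 3 mm ahead of it; z points along the fingers, y is the line along which they close (so a half turn about z gives the same grasp; the last joint's range is limited). The gripper opens to 85 mm and grips with 20 to 120 N. Pads are 22 mm wide; open, the fingers measure 114 mm over their backs; the gripper's body (76 mm by 85 mm) begins 54 mm behind the grasp point. The pads swing forward as they close: fully open they stand 13 mm farther back than shut.
Start: joints at [-1.15, 0.689, -0.195, 1.565, 0.157, 0.902, -0.215], TCP at [0.236, 0.579, 0.253] pointing down, gripper open.
Joint ranges: [-3.01, 3.01], [-0.46, 2.08], [-1.47, 1.51], [0.13, 2.56], [-1, 4.14], [0.04, 2.09], [-2.66, 2.66]. Speed limits (rad/s): [2.57, 2.57, 3.14, 3.14, 3.14, 3.14, 3.14].

INTERFACE

Orientations are given as a unit quaternion [w, x, y, z].
In Python, from cell import ctrl, get_image, camera_params, ticket, models gives the robot as it stands.
- The arm moves only by the tool move_arm, never from a script. Its argument "moves" is a list of rows, each a list of 6 numbers: the shift along the tool's x, y, z each as a share of 0.25 m, from -1 to 1, then the turn, a rotation vector about the tool's x, y, z each as a share of 30 degrees, from -1 to 1. In form: [[tx, ty, tz, rx, ry, rz], ...]. A call has 1 to 10 rows; each row shifts and turns the commanded pose from where the row before left it, along the tool's axes as they then stand; what a row does not reach is not made up. A row lasts 1/8 s, in which the tool goes at most 62.5 mm and 10.7 degrees, less where a joint would pass 70% of its speed; a pose out of reach is approached as far as the arm can. A call with a number of a shift or a turn outside -1 to 1 is refused whole. A call with a gripper value outside its range is refused whole. "jaw" is the opening, from 0 (shut) to 1 (fully open), set as the call begins (left out, the last holds). The fingers move at their own pace and stop on an object; "force" is the grip in N (left out, the last holds). Time passes only in rows, so rows that do not move let the fingers close. It gives the time, the measured TCP pose, the force, the opening and the grip force at its end, in the units of the state.
- ctrl.observe(): the state, without advancing time (a new reading comes with each control period).
- get_image(name): name is "side" or "top"; returns the picture (384x512x3 uint8, blue, green, red); there is no depth.
- camera_params(name): a dict with "fx", "fy", "cx", "cy" (pixels), "R" (3x3) and "t" (3): a world point X has camera coordinates R X + t. Camera axes: x right, y down, z forward; pixel columns grow to the right and rows downward; lengths in m; the calibration is good to about 2 mm. A picture is of the moment at which its call begins. camera_params takes no time and is no camera call.
- ticket.close_job(): hands the job in; it is judged then, once.
Trained networks look in the newest picture that a camera, given by its name, has taken for a name from the list of things; names that differ only in an ending like _2 or _b are one class to them, and where a whole thing is asked for, a point or a joint stands for the part that bears it (a point fixed in the world has none). Each returns a list of dicts, best first, with "confidence" (0 to 1); they miss things now and then, are a little off and sometimes report something else, mostly with a low value. They report only what shows in the picture. A call takes as long as a camera call. They do not tell look-alikes from the thing itself.
- models.look_for(target, camera): "pixel" ([row, column] in pixels, amid what is visible of it).
The state is a dict: "time_s": time; "joints": joint angles; "qd": joint speeds; "joint_torque": joint torques, N m; "tcp_pos": TCP position; "tcp_rot": TCP orientation; "force": force on the tool from outside, world axes, zero at the start; "torque": the same for the moment, N m; "grip_width": finger opening in m; "gripper_force": force on a finger pad.
Only numpy, scipy, OpenCV 4.12 (cv2) and the standard library are available. Lean on these libraries where they do the work, as an engineer would, in place of code of your own. Each camera call takes 0.05 s, during which the arm holds its last target. There are 200 camera calls.

TASK

Put the lime into the open white food tub, set the tub's grey lid on it (lay it on, do not drop it), and press the lid down until both ends have snapped home and it sits level and flush on the rim all round. Leave the closed tub standing on the bar and knock nothing over.

Things in the scene. Friction and masses are not known exactly. Their poses are not given: they have to be found in the camera images.
- tub: open white plastic food tub, rounded rectangle, loose, 0.55 kg: 122 mm (its x) by 188 mm (its y) over the rim, 75 mm high; walls 4 mm, floor 3.5 mm thick, mouth inside the rim 110 x 176 mm. Origin at the centre of its underside, z up. Inside each short end wall, 9 mm below the rim top, two small springy snap beads (x = +-26 mm) hold the lid
- lid: loose grey lid of that tub, right side up, 0.12 kg: flange 124 (its x) x 190 mm (its y), under it a tapered plug 107 x 173 mm (1.5 mm play), on top a grip bar 18 mm wide (x), 70 mm long (y). Origin at the centre of the plug's bottom; flange underside z = 20 mm, flange top 24, grip top 52. Fits either way round. Laid on, its flange is 9 mm above the rim; seated, its origin is 55 mm above the tub's
- lid_end_a (a point): point on top of the lid's flange, 72 mm from the centre on its centre line towards +y: a good place to press that end, which snaps over its two beads at about 8 to 10 N (both ends at once take about double). Seated it is 79 mm above the tub's underside, unseated about 88 mm
- lid_end_b (a point): the same point at the lid's other (-y) end
- lime: whole green lime lying on the bar, 53 x 46 x 48 mm (its x, y, z), 0.05 kg; origin at its underside as it starts, and turning with it if it rolls
- mill: bystander: wooden pepper mill, 58 mm across, 160 mm tall, standing at the back right; origin at the centre of its foot, z up
- spice_jar: bystander: small spice jar, 46 mm across, 105 mm tall, standing beside the mill; origin at the centre of its foot, z up
Mind the look-alikes: they are no part of the job. What is shaped like the lime but turquoise is not meant.

How it is judged:
By the outcome, as a careful person would: the job done as asked, in the order asked, and still so for the second after the job is handed in, with the robot touching nothing.
It also fails if it takes over 67 s, if anything falls off the work surface, if the arm or the gripper's body presses on something with over 40 N, if the wrist force passes 120 N, or if a joint passes its speed limit or range.

## Working session

There is one attempt and no reset: what is moved stays moved. The work goes in short steps, Python scripts to look and compute and a tool call to move; the robot and the scene stay as the last step left them, time stands still between calls to the robot, and variables do not carry over. Pictures are saved under pics/ and viewed, at most 10 in all, crops included, and the job is handed in when it is done.

Besides the shell and the picture viewer there is one more tool, called after "Emit:" by a JSON object that holds its "op" and its "data", one argument or row to a line. move_arm: Moves the arm, as the interface text tells. Its arguments: {"type":"object","properties":{"moves":{"type":"array","items":{"type":"array","items":{"type":"number","minimum":-1,"maximum":1}}},"jaw":{"type":"number"},"force":{"type":"number"}},"required":["moves"]}

```bash
mkdir -p pics; ls; cat > h.py <<'E'
import numpy as np, cv2, json
from cell import ctrl, get_image, camera_params, ticket, models
def ray(cam,px):  # px=(row,col) -> origin, dir in world
    p=camera_params(cam);R=np.array(p['R']);t=np.array(p['t'])
    d=R.T@np.array([(px[1]-p['cx'])/p['fx'],(px[0]-p['cy'])/p['fy'],1.]);return -R.T@t,d/np.linalg.norm(d)
def atz(cam,px,z):
    o,d=ray(cam,px);return o+d*(z-o[2])/d[2]
def tri(a,b):
    o1,d1=ray('side',a);o2,d2=ray('top',b)
    A=np.c_[d1,-d2];s=np.linalg.lstsq(A,o2-o1,rcond=None)[0]
    p,q=o1+s[0]*d1,o2+s[1]*d2;return (p+q)/2,np.linalg.norm(p-q)
def proj(cam,X):
    p=camera_params(cam);c=np.array(p['R'])@np.array(X)+np.array(p['t']);return p['fy']*c[1]/c[2]+p['cy'],p['fx']*c[0]/c[2]+p['cx']
E
python3 - <<'E'
from h import *
np.set_printoptions(precision=3,suppress=True)
for c in ('side','top'):
    cv2.imwrite(f'pics/{c}0.png',get_image(c))
    p=camera_params(c);print(c,p['fx'],-np.array(p['R']).T@np.array(p['t']),np.array(p['R'])[2])
    for t in ('tub','lid','lime','lid_end_a','mill','spice_jar'):
        print(t,[(np.round(r['pixel']).tolist(),round(r['confidence'],2)) for r in models.look_for(t,c)[:4]])
s=ctrl.observe();print(s)
E
```

```text
pics
side 404.64536604130967 [0.41  1.034 0.598] [ 0.142 -0.848 -0.511]
tub [([181.0, 286.0], 0.65)]
lid [([140.0, 292.0], 0.63), ([248.0, 260.0], 0.35)]
lime [([274.0, 293.0], 0.93), ([283.0, 252.0], 0.87), ([250.0, 258.0], 0.79)]
lid_end_a [([139.0, 288.0], 0.79)]
mill [([110.0, 241.0], 0.54)]
spice_jar [([137.0, 237.0], 0.84)]
top 388.00465824734425 [0.435 0.084 1.413] [ 0.092  0.008 -0.996]
tub [([217.0, 271.0], 0.59)]
lid [([216.0, 351.0], 0.84)]
lime [([204.0, 158.0], 0.66), ([207.0, 186.0], 0.56)]
lid_end_a [([215.0, 349.0], 0.87)]
mill [([166.0, 364.0], 0.81)]
spice_jar [([167.0, 340.0], 0.47)]
{'time_s': 0.7, 'joints': array([-1.15 ,  0.689, -0.195,  1.565,  0.157,  0.902, -0.215]), 'qd': array([ 0.   ,  0.001, -0.001, -0.001, -0.   , -0.001, -0.001]), 'joint_torque': array([  0.001, -53.942,  -1.266, -15.886,   0.01 ,   0.001,   0.   ]), 'tcp_pos': array([0.236, 0.579, 0.253]), 'tcp_rot': array([0.   , 0.192, 0.981, 0.   ]), 'force': array([ 0.537,  0.415, -0.264]), 'torque': array([ 0.027, -0.01 , -0.038]), 'gripper_force': 0.0, 'grip_width': 0.085341569952772}
```

View images.

View pics/side0.png

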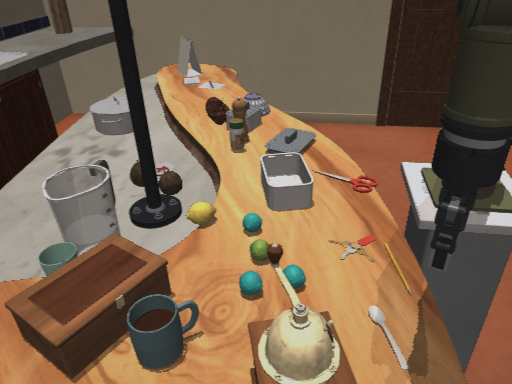

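View pics/top0.png

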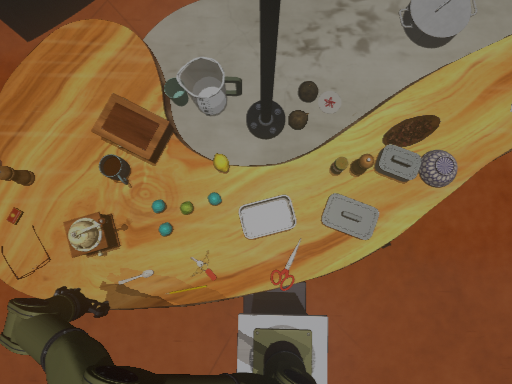

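Side view: green lime at (249,259); turquoise look-alikes at (222,252), (283,251) and (276,293); lemon at (213,201). Top view: lime at (207,187), turquoise at (206,158), (229,166) and (198,214). Tub is at (217,267) top, the large grey lid at (216,350) top; a small box with a lid-like top at (162,398) is a look-alike. The green one fits "lime"; I'll confirm it in one crop and measure.

```bash
python3 - <<'E'
from h import *
np.set_printoptions(precision=4,suppress=True)
s=cv2.imread('pics/side0.png');t=cv2.imread('pics/top0.png')
a=cv2.resize(t[140:260,130:450],None,fx=2.5,fy=2.5,interpolation=cv2.INTER_CUBIC)
b=cv2.resize(s[120:300,220:400],None,fx=1.65,fy=1.65,interpolation=cv2.INTER_CUBIC)
c=np.zeros((300+297,800,3),np.uint8);c[:300]=a;c[300:,:297]=b
t2=cv2.resize(s[235:300,235:325],None,fx=4.5,fy=4.5,interpolation=cv2.INTER_CUBIC);c[300:300+t2.shape[0],310:310+t2.shape[1]]=t2
cv2.imwrite('pics/crop.png',c)
def green(im,r0,r1,c0,c1):
    h=cv2.cvtColor(im,cv2.COLOR_BGR2HSV)[r0:r1,c0:c1]
    m=((h[...,0]>28)&(h[...,0]<65)&(h[...,1]>90)).astype(np.uint8)
    n,l,st,ce=cv2.connectedComponentsWithStats(m);k=1+st[1:,4].argmax();print(st[k]);return ce[k][1]+r0,ce[k][0]+c0
A=green(s,235,268,240,285);B=green(t,195,220,175,200);print(A,B,tri(A,B),atz('top',B,.024),atz('side',A,.024))
E
```

```text
[ 10   4  19  22 311]
[  6   6  12  13 118]
(np.float64(249.67202572347267), np.float64(259.0739549839228)) (np.float64(207.34745762711864), np.float64(186.23728813559322)) (array([0.5257, 0.3544, 0.0244]), np.float64(0.0011135970421595528)) [0.5252 0.3544 0.024 ] [0.5263 0.3539 0.024 ]
```

View pics/crop.png

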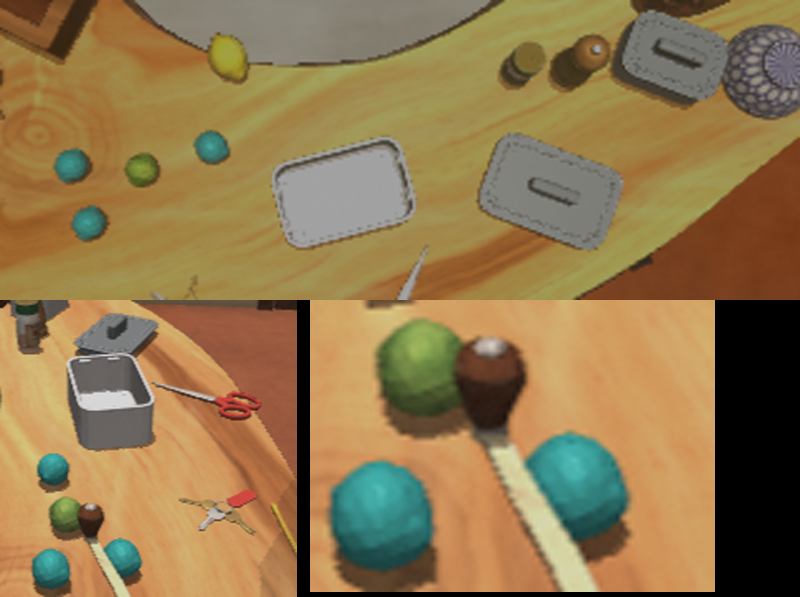

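Crop: the green lime sits at crop (143,169) top strip, clearly green among the turquoise balls; the tub is open and white, the full-size lid lies flat with its grip bar up. Now the tub and lid poses.

```bash
cat > fit.py <<'E'
from h import *
def rect(im,r0,r1,c0,c1,z,cam='top',smax=60,vmin=60):
    h=cv2.cvtColor(im,cv2.COLOR_BGR2HSV)[r0:r1,c0:c1]
    m=((h[...,1]<smax)&(h[...,2]>vmin)).astype(np.uint8)
    m=cv2.morphologyEx(m,cv2.MORPH_OPEN,np.ones((3,3),np.uint8))
    n,l,st,ce=cv2.connectedComponentsWithStats(m);k=1+st[1:,4].argmax()
    cn=max(cv2.findContours((l==k).astype(np.uint8),0,1)[0],key=len)[:,0]
    w=np.array([atz(cam,(p[1]+r0,p[0]+c0),z)[:2] for p in cn],np.float32)
    (cx,cy),(a,b),g=cv2.minAreaRect(w*1000)
    if a>b: a,b,g=b,a,g-90   # long side direction: g+90
    return np.array([cx,cy,a,b,(g+90+90)%180-90]),st[k]
E
python3 - <<'E'
from fit import *
np.set_printoptions(precision=4,suppress=True)
t=cv2.imread('pics/top0.png');s=cv2.imread('pics/side0.png')
hs=cv2.cvtColor(t,cv2.COLOR_BGR2HSV);print(hs[217,267],hs[200,275],hs[225,360],hs[250,267],hs[199,250])
T,k=rect(t,180,252,228,306,.075);print('tub x y a b longdir',T,k)
L,k=rect(t,185,248,310,390,.022);print('lid',L,k)
def box(P,w,l,z):
    g=np.deg2rad(P[4]);u=np.array([np.cos(g),np.sin(g)]);v=np.array([-u[1],u[0]])
    return [np.r_[P[:2]/1000+i*u*l/2+j*v*w/2,z] for i,j in((1,1),(1,-1),(-1,-1),(-1,1))]
for im,c in((t,'top'),(s,'side')):
    for P,w,l,z in((T,.122,.188,.075),(L,.124,.19,.024),(L,.018,.07,.052),(T,.11,.176,.075)):
        q=np.array([proj(c,X)[::-1] for X in box(P,w,l,z)])
        im[:]=cv2.polylines(im,[np.round(q*16).astype(np.int32)],True,(0,0,255),1,cv2.LINE_AA,4)
c=np.zeros((600,800,3),np.uint8)
a=cv2.resize(t[180:252,228:392],None,fx=4,fy=4);c[:a.shape[0],:a.shape[1]]=a
b=cv2.resize(s[120:215,250:330],None,fx=3.2,fy=3.2);c[290:290+b.shape[0],:b.shape[1]]=b
cv2.imwrite('pics/fit.png',c)
E
```

```text
[  0   0 162] [ 18  27 142] [ 25  12 127] [ 21 140 162] [ 22 126 162]
tub x y a b longdir [497.4266  64.3677 120.6582 187.0931 -74.1862] [  11   15   57   44 1782]
lid [ 507.7998 -233.2411  122.7515  188.3128   70.2013] [  12    9   57   46 1745]
```

View pics/fit.png

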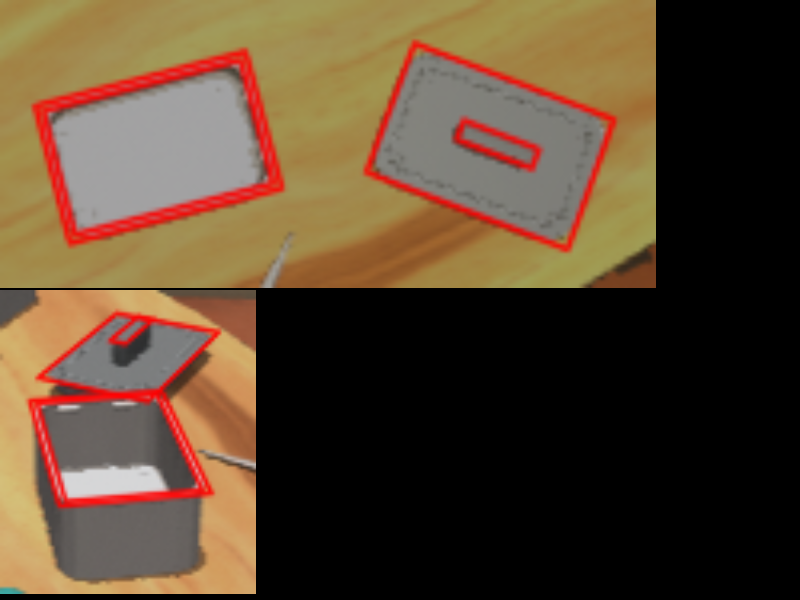

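Projected models overlay tub rim and lid (flange and grip) tightly in both views, so the measured poses and heights hold. Now the moves.

```bash
cat >> h.py <<'E'
from scipy.spatial.transform import Rotation as Ro
def pose():
    s=ctrl.observe();w,x,y,z=s['tcp_rot'];return np.array(s['tcp_pos']),Ro.from_quat([x,y,z,w]),s
def heading(R): v=R.apply([0,1,0]);return np.degrees(np.arctan2(v[1],v[0]))
def to(target,h=None,R=None,p=None,s=None):
    """shift shares (tool axes now) to target; turn shares to get vertical with jaw heading h"""
    if p is None: p,R,s=pose()
    hh=heading(R) if h is None else h
    a=np.radians(hh);y=np.array([np.cos(a),np.sin(a),0]);z=np.array([0,0,-1.]);x=np.cross(y,z)
    Rt=Ro.from_matrix(np.c_[x,y,z])
    sh=R.inv().apply(np.array(target)-p)/.25
    print('t %.2f p %s h %.1f F %s w %.4f'%(s['time_s'],np.round(p,4),heading(R),np.round(s['force'],1),s['grip_width']))
    print(' shift',np.round(sh,3),'turn',np.round((R.inv()*Rt).as_rotvec()/np.radians(30),3), 'shift in turned frame',np.round(Rt.inv().apply(np.array(target)-p)/.25,3))
E
python3 - <<'E'
from h import *
for n,c in dict(b1=(206,158),b2=(229,166),b3=(198,214)).items(): print(n,atz('top',c,.024).round(3))
print('mill',atz('top',(166,364),.1).round(3),'bell',atz('top',(235,85),.1).round(3))
o,d=ray('side',(255,275))
for y in (.45,.55,.65,.75): print('knob',(o+d*(y-o[1])/d[1]).round(3))
to([.525,.3545,.12]); to([.525,.3545,.030])
E
```

```text
b1 [0.528 0.456 0.024]
b2 [0.446 0.424 0.024]
b3 [0.561 0.256 0.024]
mill [ 0.676 -0.263  0.1  ] bell [0.419 0.678 0.1  ]
knob [0.48  0.45  0.095]
knob [0.468 0.55  0.181]
knob [0.456 0.65  0.267]
knob [0.444 0.75  0.353]
t 0.70 p [0.2358 0.5789 0.2533] h 67.8 F [ 0.5  0.4 -0.3] w 0.0853
 shift [-1.41  -0.395  0.533] turn [ 0. -0.  0.] shift in turned frame [-1.41  -0.395  0.533]
t 0.70 p [0.2358 0.5789 0.2533] h 67.8 F [ 0.5  0.4 -0.3] w 0.0853
 shift [-1.41  -0.395  0.893] turn [ 0. -0.  0.] shift in turned frame [-1.41  -0.395  0.893]
```

Emit:
{"op": "move_arm", "data": {
  "moves": [
    [-0.1,-0.11,0,0,0,0],
    [-0.14,-0.155,0,0,0,0],
    [-0.14,-0.155,0,0,0,0],
    [-0.13,-0.146,0,0,0,0],
    [-0.15,0.028,0.05,0,0,0],
    [-0.18,0.034,0.1,0,0,0],
    [-0.18,0.034,0.1,0,0,0],
    [-0.18,0.034,0.1,0,0,0],
    [-0.15,0.03,0.1,0,0,0],
    [-0.06,0.01,0.08,0,0,0]
  ],
  "jaw": 1
}}

```text
time_s: 1.95
tcp_pos: [0.5279, 0.3524, 0.1196]
tcp_rot: [0.001, 0.194, 0.981, -0.0]
force: [-0.3, -0.0, 0.5]
grip_width: 0.0853
gripper_force: 0.0
```

```bash
python3 - <<'E'
from h import *
to([.525,.3545,.030],67.8)
E
```

```text
t 1.95 p [0.5279 0.3524 0.1196] h 67.6 F [-0.3 -0.   0.5] w 0.0853
 shift [0.014 0.003 0.358] turn [-0.     0.003 -0.006] shift in turned frame [0.014 0.003 0.358]
```

Emit:
{"op": "move_arm", "data": {
  "moves": [
    [0,0,0,0,0,0],
    [0.008,0.002,0.1,0,0,0],
    [0,0,0.12,0,0,0],
    [0,0,0.1,0,0,0],
    [0,0,0.035,0,0,0],
    [0,0,0,0,0,0]
  ]
}}

```text
time_s: 2.7
tcp_pos: [0.5227, 0.3562, 0.0327]
tcp_rot: [-0.0, 0.192, 0.981, 0.0]
force: [0.6, 0.1, 1.0]
grip_width: 0.085
gripper_force: 0.0
```

Emit:
{"op": "move_arm", "data": {
  "moves": [
    [0,0,0,0,0,0],
    [0,0,0,0,0,0],
    [0,0,0,0,0,0],
    [0,0,0,0,0,0],
    [0,0,0,0,0,0],
    [0,0,0,0,0,0]
  ],
  "jaw": 0,
  "force": 25
}}

```text
time_s: 3.45
tcp_pos: [0.5237, 0.3557, 0.0333]
tcp_rot: [0.0, 0.192, 0.981, 0.0]
force: [-1.0, -0.9, 5.5]
grip_width: 0.0438
gripper_force: 24.8
```

Emit:
{"op": "move_arm", "data": {
  "moves": [
    [0,0,-0.06,0,0,0],
    [0,0,-0.15,0,0,0],
    [0,0,-0.18,0,0,0],
    [0,0,-0.14,0,0,0],
    [0,0,0,0,0,0]
  ]
}}

```text
time_s: 4.08
tcp_pos: [0.525, 0.3568, 0.1686]
tcp_rot: [0.002, 0.192, 0.981, 0.003]
force: [-0.5, 0.1, -0.5]
grip_width: 0.0439
gripper_force: 25.7
```

```bash
python3 - <<'E'
from h import *
to([.497,.064,.16],67.8);to([.497,.064,.045],67.8)
im=get_image('side');cv2.imwrite('pics/a.png',cv2.resize(im[100:320,180:420],None,fx=2,fy=2))
E
```

```text
t 4.08 p [0.525  0.3568 0.1686] h 67.8 F [-0.5  0.1 -0.5] w 0.0439
 shift [-0.338 -1.127  0.028] turn [0.013 0.007 0.001] shift in turned frame [-0.339 -1.127  0.035]
t 4.08 p [0.525  0.3568 0.1686] h 67.8 F [-0.5  0.1 -0.5] w 0.0439
 shift [-0.337 -1.13   0.488] turn [0.013 0.007 0.001] shift in turned frame [-0.339 -1.127  0.495]
```

View pics/a.png

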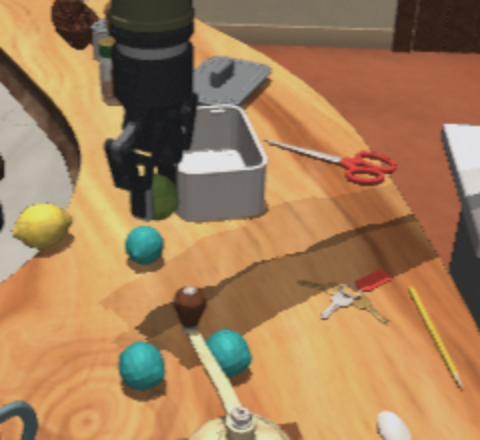

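The lime (crop (160,195)) is held between the fingers, lifted; nothing else disturbed. Carry it over the tub.

Emit:
{"op": "move_arm", "data": {
  "moves": [
    [-0.034,-0.113,0,0,0,0],
    [-0.06,-0.2,0,0,0,0],
    [-0.06,-0.2,0,0,0,0],
    [-0.06,-0.2,0,0,0,0],
    [-0.06,-0.2,0,0,0,0],
    [-0.045,-0.15,0,0,0,0],
    [-0.02,-0.065,0,0,0,0],
    [0,0,0,0,0,0],
    [0,0,0,0,0,0]
  ]
}}

```text
time_s: 5.25
tcp_pos: [0.4957, 0.0647, 0.1645]
tcp_rot: [0.0, 0.191, 0.982, 0.001]
force: [0.3, -0.5, -0.2]
grip_width: 0.0438
gripper_force: 25.7
```

```bash
python3 - <<'E'
from h import *
to([.497,.064,.045],67.8)
E
```

```text
t 5.25 p [0.4957 0.0647 0.1645] h 68.0 F [ 0.3 -0.5 -0.2] w 0.0438
 shift [-0.006 -0.002  0.478] turn [ 0.004 -0.     0.007] shift in turned frame [-0.006 -0.     0.478]
```

Emit:
{"op": "move_arm", "data": {
  "moves": [
    [-0.004,0,0.08,0,0,0],
    [0,0,0.15,0,0,0],
    [0,0,0.14,0,0,0],
    [0,0,0.09,0,0,0],
    [0,0,0.035,0,0,0],
    [0,0,0,0,0,0],
    [0,0,0,0,0,0]
  ]
}}

```text
time_s: 6.12
tcp_pos: [0.4968, 0.0625, 0.0416]
tcp_rot: [0.001, 0.192, 0.981, 0.0]
force: [0.7, 0.3, -0.3]
grip_width: 0.0439
gripper_force: 25.7
```

Emit:
{"op": "move_arm", "data": {
  "moves": [
    [0,0,0,0,0,0],
    [0,0,0,0,0,0],
    [0,0,0,0,0,0],
    [0,0,0,0,0,0],
    [0,0,-0.06,0,0,0],
    [0,0,-0.12,0,0,0],
    [0,0,-0.18,0,0,0],
    [0,0,-0.14,0,0,0],
    [0,0,0,0,0,0]
  ],
  "jaw": 0.75
}}

```text
time_s: 7.25
tcp_pos: [0.4979, 0.0621, 0.169]
tcp_rot: [0.003, 0.192, 0.981, 0.001]
force: [1.0, 0.7, -0.3]
grip_width: 0.0641
gripper_force: 0.0
```

```bash
python3 - <<'E'
from h import *
to([.508,-.233,.12],-19.8)
E
```

```text
t 7.25 p [0.4979 0.0621 0.169 ] h 67.8 F [ 1.   0.7 -0.3] w 0.0641
 shift [-0.482 -1.078  0.195] turn [0.013 0.003 2.92 ] shift in turned frame [-1.097  0.438  0.196]
```

Emit:
{"op": "move_arm", "data": {
  "moves": [
    [-0.04,-0.09,0,0,0,0],
    [-0.075,-0.168,0,0,0,0],
    [-0.085,-0.19,0,0,0,0],
    [-0.085,-0.19,0,0,0,0],
    [-0.085,-0.19,0,0,0,0],
    [-0.067,-0.15,0,0,0,0],
    [-0.045,-0.1,0,0,0,0],
    [0,0,0,0,0,0.3],
    [0,0,0,0,0,0.33],
    [0,0,0,0,0,0.33]
  ]
}}

```text
time_s: 8.5
tcp_pos: [0.5054, -0.2331, 0.1651]
tcp_rot: [-0.001, 0.433, 0.901, -0.0]
force: [-1.3, -0.4, -0.2]
grip_width: 0.0642
gripper_force: 0.0
```

Emit:
{"op": "move_arm", "data": {
  "moves": [
    [0,0,0,0,0,0.33],
    [0,0,0,0,0,0.33],
    [0,0,0,0,0,0.33],
    [0,0,0,0,0,0.33],
    [0,0,0,0,0,0.33],
    [0,0,0,0,0,0.31],
    [0,0,0.1,0,0,0],
    [0,0,0.1,0,0,0],
    [0,0,0,0,0,0]
  ],
  "jaw": 0.7
}}

```text
time_s: 9.62
tcp_pos: [0.5043, -0.2323, 0.1139]
tcp_rot: [-0.002, 0.818, 0.575, -0.001]
force: [0.8, 0.8, -0.2]
grip_width: 0.06
gripper_force: 0.0
```

```bash
python3 - <<'E'
from h import *
from fit import rect
np.set_printoptions(precision=2,suppress=True)
to([.508,-.233,.051],-19.8)
t=get_image('top');cv2.imwrite('pics/b.png',t[170:260,220:400].repeat(4,0).repeat(4,1))
print(rect(t,180,252,228,306,.075))
E
```

```text
t 9.62 p [ 0.5  -0.23  0.11] h -19.7 F [ 0.8  0.8 -0.2] w 0.0600
 shift [0.   0.02 0.25] turn [-0.01 -0.    0.  ] shift in turned frame [0.   0.01 0.25]
(array([497.3 ,  64.32, 120.57, 187.16, -74.1 ]), array([  11,   15,   57,   44, 1644], dtype=int32))
```

View pics/b.png

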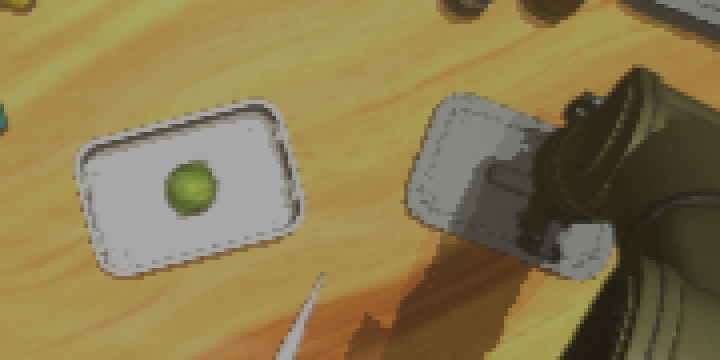

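The lime lies in the tub (crop (190,187)), the tub hasn't moved, and the gripper is over the lid's grip bar.

Emit:
{"op": "move_arm", "data": {
  "moves": [
    [0,0.015,0.06,0,0,0],
    [0,0,0.09,0,0,0],
    [0,0,0.07,0,0,0],
    [0,0,0.03,0,0,0],
    [0,0,0,0,0,0],
    [0,0,0,0,0,0]
  ]
}}

```text
time_s: 10.42
tcp_pos: [0.5101, -0.2346, 0.0538]
tcp_rot: [0.0, 0.818, 0.575, 0.0]
force: [0.3, -0.7, -1.2]
grip_width: 0.0596
gripper_force: 0.0
```

```bash
python3 - <<'E'
from h import *
to([.508,-.233,.051],-19.8)
E
```

```text
t 10.43 p [ 0.5101 -0.2346  0.0538] h -19.8 F [ 0.3 -0.7 -1.2] w 0.0596
 shift [ 0.003 -0.01   0.011] turn [0.002 0.    0.001] shift in turned frame [ 0.003 -0.01   0.011]
```

Emit:
{"op": "move_arm", "data": {
  "moves": [
    [0.002,-0.005,0.01,0,0,0],
    [0,0,0,0,0,0],
    [0,0,0,0,0,0],
    [0,0,0,0,0,0],
    [0,0,0,0,0,0],
    [0,0,0,0,0,0],
    [0,0,0,0,0,0]
  ],
  "jaw": 0,
  "force": 45
}}

```text
time_s: 11.3
tcp_pos: [0.5086, -0.2334, 0.051]
tcp_rot: [-0.0, 0.818, 0.575, 0.0]
force: [-1.3, 1.3, 5.2]
grip_width: 0.0171
gripper_force: 46.2
```

Emit:
{"op": "move_arm", "data": {
  "moves": [
    [0,0,-0.04,0,0,0],
    [0,0,-0.1,0,0,0],
    [0,0,-0.14,0,0,0],
    [0,0,-0.12,0,0,0],
    [0,0,-0.06,0,0,0],
    [0,0,0,0,0,0],
    [0,0,0,0,0,0]
  ]
}}

```text
time_s: 12.18
tcp_pos: [0.5081, -0.2332, 0.1647]
tcp_rot: [-0.001, 0.818, 0.575, -0.001]
force: [-0.1, -0.6, -1.6]
grip_width: 0.0172
gripper_force: 45.3
```

```bash
python3 - <<'E'
from h import *
to([.4975,.0643,.165],15.85)
E
```

```text
t 12.18 p [ 0.5081 -0.2332  0.1647] h -19.8 F [-0.1 -0.6 -1.6] w 0.0172
 shift [ 1.106 -0.442  0.   ] turn [-4.000e-03 -1.000e-03 -1.187e+00] shift in turned frame [ 1.156e+00  2.840e-01 -1.000e-03]
```

Emit:
{"op": "move_arm", "data": {
  "moves": [
    [0.08,-0.032,0,0,0,0],
    [0.16,-0.064,0,0,0,0],
    [0.19,-0.076,0,0,0,0],
    [0.19,-0.076,0,0,0,0],
    [0.19,-0.076,0,0,0,-0.15],
    [0,0,0,0,0,-0.3],
    [0,0,0,0,0,-0.3],
    [0,0,0,0,0,-0.25],
    [0,0,0,0,0,-0.187]
  ]
}}

```text
time_s: 13.3
tcp_pos: [0.5002, -0.0155, 0.1646]
tcp_rot: [-0.001, 0.601, 0.799, -0.001]
force: [-0.4, -0.2, -1.8]
grip_width: 0.017
gripper_force: 45.2
```

```bash
python3 - <<'E'
from h import *
to([.4975,.0643,.165],15.85)
E
```

```text
t 13.30 p [ 0.5002 -0.0155  0.1646] h 16.1 F [-0.4 -0.2 -1.8] w 0.0170
 shift [ 0.31   0.078 -0.002] turn [-0.004 -0.002  0.007] shift in turned frame [ 0.31   0.077 -0.002]
```

Emit:
{"op": "move_arm", "data": {
  "moves": [
    [0.09,0.023,0,0,0,0],
    [0.11,0.027,0,0,0,0],
    [0.08,0.02,0,0,0,0],
    [0.03,0.008,0,0,0,0.006],
    [0,0,0,0,0,0],
    [0,0,0,0,0,0],
    [0,0,0,0,0,0]
  ]
}}

```text
time_s: 14.18
tcp_pos: [0.4986, 0.0632, 0.1657]
tcp_rot: [0.0, 0.605, 0.796, -0.0]
force: [0.6, 0.4, -0.6]
grip_width: 0.0173
gripper_force: 45.3
```

```bash
python3 - <<'E'
from h import *
to([.4975,.0643,.115],15.85)
import cv2
s=get_image('side');t=get_image('top')
c=np.zeros((560,800,3),np.uint8)
b=cv2.resize(s[90:230,220:350],None,fx=4,fy=4,interpolation=cv2.INTER_CUBIC);c[:560,:520]=b
a=cv2.resize(t[175:260,225:310],(280,280));c[:280,520:]=a
cv2.imwrite('pics/c.png',c)
E
```

```text
t 14.18 p [0.4986 0.0632 0.1657] h 15.6 F [ 0.6  0.4 -0.6] w 0.0173
 shift [ 0.005 -0.003  0.203] turn [-0.     0.001 -0.009] shift in turned frame [ 0.005 -0.003  0.203]
```

View pics/c.png

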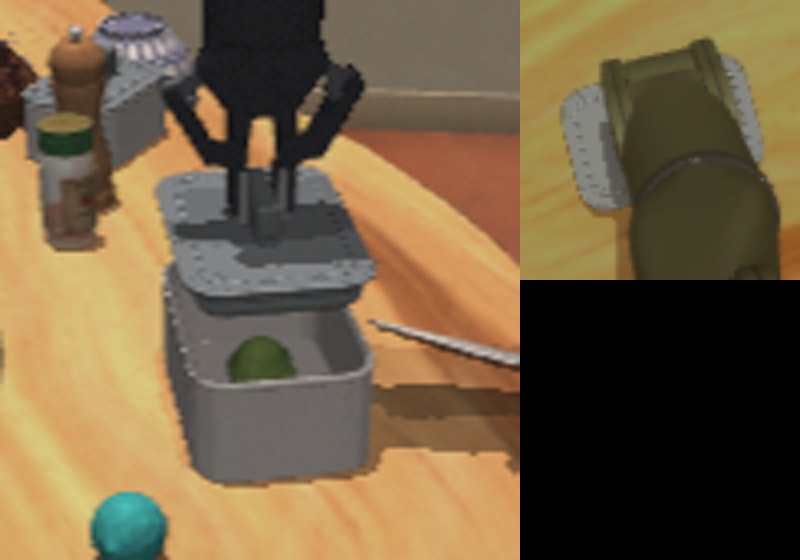

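Lid hangs level and aligned over the tub (flange (265,240), tub rim (275,340) in the crop), the lime below it. Lower it.

Emit:
{"op": "move_arm", "data": {
  "moves": [
    [0.003,-0.002,0.05,0,0,0],
    [0,0,0.06,0,0,0],
    [0,0,0.04,0,0,0],
    [0,0,0.01,0,0,0],
    [0,0,0,0,0,0],
    [0,0,0,0,0,0]
  ]
}}

```text
time_s: 15.02
tcp_pos: [0.4981, 0.065, 0.1261]
tcp_rot: [0.0, 0.604, 0.797, 0.0]
force: [0.7, 0.1, -1.1]
grip_width: 0.0173
gripper_force: 45.3
```

```bash
python3 - <<'E'
from h import *
to([.4974,.0643,.115],15.85)
print(ctrl.observe()['torque'])
E
```

```text
t 15.03 p [0.4981 0.065  0.1261] h 15.7 F [ 0.7  0.1 -1.1] w 0.0173
 shift [-0.002 -0.004  0.044] turn [ 0.001  0.    -0.006] shift in turned frame [-0.002 -0.003  0.044]
[ 0.00234411 -0.04062771  0.01363993]
```

Emit:
{"op": "move_arm", "data": {
  "moves": [
    [0,-0.002,0.014,0,0,0],
    [0,0,0.014,0,0,0],
    [0,0,0.008,0,0,0],
    [0,0,0,0,0,0],
    [0,0,0,0,0,0]
  ]
}}

```text
time_s: 15.65
tcp_pos: [0.4973, 0.0648, 0.1168]
tcp_rot: [-0.0, 0.604, 0.797, -0.0]
force: [-0.3, 0.5, -1.9]
grip_width: 0.0172
gripper_force: 45.2
```

```bash
python3 - <<'E'
from h import *
to([.4974,.0643,.115],15.85)
print(ctrl.observe()['torque'])
E
```

```text
t 15.65 p [0.4973 0.0648 0.1168] h 15.7 F [-0.3  0.5 -1.9] w 0.0172
 shift [-0.002 -0.     0.007] turn [-0.    -0.    -0.006] shift in turned frame [-0.002 -0.     0.007]
[-0.05185685  0.03265424  0.07436962]
```

Emit:
{"op": "move_arm", "data": {
  "moves": [
    [0,0,0.006,0,0,0],
    [0,0,0.006,0,0,0],
    [0,0,0,0,0,0],
    [0,0,0,0,0,0]
  ]
}}

```text
time_s: 16.15
tcp_pos: [0.4972, 0.0649, 0.1142]
tcp_rot: [-0.0, 0.604, 0.797, 0.0]
force: [-1.5, 0.2, 6.2]
grip_width: 0.017
gripper_force: 46.2
```

Emit:
{"op": "move_arm", "data": {
  "moves": [
    [0,0,-0.004,0,0,0],
    [0,0,0,0,0,0]
  ]
}}

```text
time_s: 16.4
tcp_pos: [0.4972, 0.0648, 0.1146]
tcp_rot: [-0.0, 0.604, 0.797, -0.0]
force: [-1.0, 0.1, -1.5]
grip_width: 0.0167
gripper_force: 45.5
```

Emit:
{"op": "move_arm", "data": {
  "moves": [
    [0,0,0,0,0,0],
    [0,0,0,0,0,0],
    [0,0,0,0,0,0],
    [0,0,-0.04,0,0,0],
    [0,0,-0.1,0,0,0],
    [0,0,-0.1,0,0,0],
    [0,0,-0.02,0,0,0],
    [0,0,0,0,0,0]
  ],
  "jaw": 0.55
}}

```text
time_s: 17.4
tcp_pos: [0.4974, 0.0648, 0.18]
tcp_rot: [0.0, 0.604, 0.797, 0.0]
force: [-0.1, 1.0, -1.4]
grip_width: 0.0472
gripper_force: 0.0
```

```bash
python3 - <<'E'
from h import *
g=np.radians(-74.15);u=np.array([np.cos(g),np.sin(g)])
for k in(.072,-.072):
    q=np.array([.4975,.0643])+k*u;print(q);to([*q,.135],15.85)
s=get_image('side');cv2.imwrite('pics/d.png',cv2.resize(s[100:220,230:340],None,fx=5,fy=5,interpolation=cv2.INTER_CUBIC))
E
```

```text
[ 0.51716463 -0.00496256]
t 17.40 p [0.4974 0.0648 0.18  ] h 15.7 F [-0.1  1.  -1.4] w 0.0472
 shift [-0.29  0.    0.18] turn [ 0.001 -0.    -0.006] shift in turned frame [-0.29 -0.    0.18]
[0.47783537 0.13356256]
t 17.40 p [0.4974 0.0648 0.18  ] h 15.7 F [-0.1  1.  -1.4] w 0.0472
 shift [ 0.286 -0.001  0.18 ] turn [ 0.001 -0.    -0.006] shift in turned frame [ 0.286 -0.     0.18 ]
```

View pics/d.png

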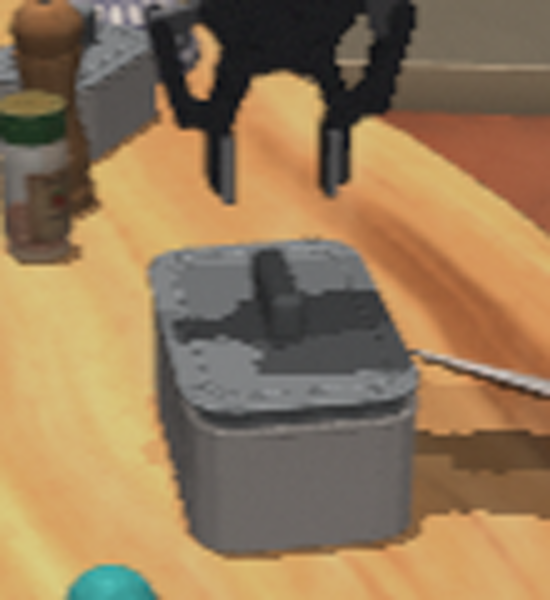

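Lid is laid level on the tub (about (280,330) in the crop) with an even gap to the rim. Now shut the jaws and press the near end.

Emit:
{"op": "move_arm", "data": {
  "moves": [
    [0.07,0,0,0,0,0],
    [0.1,0,0,0,0,0],
    [0.08,0,0,0,0,0],
    [0.036,0,0.05,0,0,0],
    [0,0,0.1,0,0,0],
    [0,0,0.08,0,0,0],
    [0,0,0.01,0,0,0],
    [0,0,0,0,0,0],
    [0,0,0,0,0,0]
  ],
  "jaw": 0
}}

```text
time_s: 18.58
tcp_pos: [0.4785, 0.1335, 0.1203]
tcp_rot: [0.0, 0.604, 0.797, 0.0]
force: [0.1, -0.4, 1.0]
grip_width: 0.0002
gripper_force: 0.0
```

Emit:
{"op": "move_arm", "data": {
  "moves": [
    [0,0,0.02,0,0,0],
    [0,0,0.014,0,0,0],
    [0,0,0.01,0,0,0],
    [0,0,0,0,0,0]
  ]
}}

```text
time_s: 19.08
tcp_pos: [0.4782, 0.1335, 0.1088]
tcp_rot: [0.0, 0.604, 0.797, 0.0]
force: [-0.2, -0.7, 1.6]
grip_width: -0.0
gripper_force: 0.4
```

Emit:
{"op": "move_arm", "data": {
  "moves": [
    [0,0,0.006,0,0,0],
    [0,0,0.006,0,0,0],
    [0,0,0.006,0,0,0],
    [0,0,0,0,0,0]
  ]
}}

```text
time_s: 19.58
tcp_pos: [0.4779, 0.1338, 0.1039]
tcp_rot: [-0.0, 0.604, 0.797, -0.0]
force: [-0.6, -0.1, 1.0]
grip_width: -0.0002
gripper_force: 0.0
```

Emit:
{"op": "move_arm", "data": {
  "moves": [
    [0,0,0.006,0,0,0],
    [0,0,0.006,0,0,0],
    [0,0,0,0,0,0]
  ]
}}

```text
time_s: 19.95
tcp_pos: [0.4782, 0.1338, 0.1024]
tcp_rot: [0.0, 0.604, 0.797, 0.0]
force: [-2.1, 0.4, 13.0]
grip_width: -0.0001
gripper_force: 6.8
```

Emit:
{"op": "move_arm", "data": {
  "moves": [
    [0,0,0.004,0,0,0],
    [0,0,0,0,0,0]
  ]
}}

```text
time_s: 20.2
tcp_pos: [0.4781, 0.1338, 0.1022]
tcp_rot: [0.0, 0.604, 0.797, 0.001]
force: [-3.4, 0.0, 22.8]
grip_width: 0.0
gripper_force: 11.6
```

Emit:
{"op": "move_arm", "data": {
  "moves": [
    [0,0,-0.06,0,0,0],
    [0,0,-0.12,0,0,0],
    [0,0,-0.08,0,0,0],
    [-0.1,0,0,0,0,0],
    [-0.18,0,0,0,0,0],
    [-0.18,0,0,0,0,0],
    [-0.116,0,0,0,0,0],
    [0,0,0.06,0,0,0],
    [0,0,0.08,0,0,0],
    [0,0,0,0,0,0]
  ]
}}

```text
time_s: 21.45
tcp_pos: [0.5154, -0.0036, 0.1288]
tcp_rot: [-0.002, 0.603, 0.797, -0.001]
force: [-0.2, -0.0, 0.4]
grip_width: 0.0004
gripper_force: 0.0
```

```bash
python3 - <<'E'
from h import *
to([.5172,-.005,.112],15.85)
E
```

```text
t 21.45 p [ 0.5154 -0.0036  0.1288] h 15.8 F [-0.2 -0.   0.4] w 0.0004
 shift [-0.007  0.006  0.067] turn [-0.007 -0.003 -0.002] shift in turned frame [-0.007  0.005  0.067]
```

Emit:
{"op": "move_arm", "data": {
  "moves": [
    [0,0,0.03,0,0,0],
    [0,0,0.02,0,0,0],
    [0,0,0.01,0,0,0],
    [0,0,0,0,0,0]
  ]
}}

```text
time_s: 21.95
tcp_pos: [0.517, -0.005, 0.1153]
tcp_rot: [-0.0, 0.604, 0.797, 0.0]
force: [-0.2, -0.2, 0.4]
grip_width: -0.0002
gripper_force: 0.0
```

Emit:
{"op": "move_arm", "data": {
  "moves": [
    [0,0,0.008,0,0,0],
    [0,0,0.006,0,0,0],
    [0,0,0.006,0,0,0],
    [0,0,0,0,0,0]
  ]
}}

```text
time_s: 22.45
tcp_pos: [0.5171, -0.005, 0.1105]
tcp_rot: [0.0, 0.604, 0.797, 0.0]
force: [-0.9, 0.4, 3.6]
grip_width: -0.0001
gripper_force: 1.7
```

Contact at the unseated height; press on.

Emit:
{"op": "move_arm", "data": {
  "moves": [
    [0,0,0.006,0,0,0],
    [0,0,0.006,0,0,0],
    [0,0,0.006,0,0,0],
    [0,0,0.006,0,0,0],
    [0,0,0,0,0,0]
  ]
}}

```text
time_s: 23.08
tcp_pos: [0.5168, -0.005, 0.104]
tcp_rot: [-0.0, 0.604, 0.797, -0.0]
force: [-0.3, -0.0, 0.2]
grip_width: -0.0001
gripper_force: 0.0
```

Emit:
{"op": "move_arm", "data": {
  "moves": [
    [0,0,0.004,0,0,0],
    [0,0,0.004,0,0,0],
    [0,0,0,0,0,0]
  ]
}}

```text
time_s: 23.45
tcp_pos: [0.5168, -0.0052, 0.1021]
tcp_rot: [-0.0, 0.604, 0.797, -0.0]
force: [-0.1, 0.6, -0.9]
grip_width: 0.0001
gripper_force: 0.0
```

Emit:
{"op": "move_arm", "data": {
  "moves": [
    [0,0,0.004,0,0,0],
    [0,0,0.004,0,0,0],
    [0,0,0,0,0,0]
  ]
}}

```text
time_s: 23.82
tcp_pos: [0.517, -0.0051, 0.101]
tcp_rot: [0.0, 0.604, 0.797, 0.0]
force: [-2.2, 0.0, 8.7]
grip_width: -0.0002
gripper_force: 4.2
```

Emit:
{"op": "move_arm", "data": {
  "moves": [
    [0,0,0.004,0,0,0],
    [0,0,0,0,0,0]
  ]
}}

```text
time_s: 24.08
tcp_pos: [0.517, -0.005, 0.101]
tcp_rot: [0.0, 0.604, 0.797, 0.0]
force: [-3.0, 0.7, 17.8]
grip_width: -0.0001
gripper_force: 8.9
```

Emit:
{"op": "move_arm", "data": {
  "moves": [
    [0,0,-0.06,0,0,0],
    [0,0,-0.12,0,0,0],
    [0,0,-0.08,0,0,0],
    [0.1,0,0,0,0,0],
    [0.18,0,0,0,0,0],
    [0.18,0,0,0,0,0],
    [0.116,0,0,0,0,0],
    [0,0,0.08,0,0,0],
    [0,0,0.1,0,0,0],
    [0,0,0.04,0,0,0]
  ]
}}

```text
time_s: 25.32
tcp_pos: [0.4776, 0.1336, 0.1086]
tcp_rot: [-0.0, 0.604, 0.797, -0.001]
force: [-0.2, 0.1, -0.9]
grip_width: -0.0002
gripper_force: 0.0
```

Emit:
{"op": "move_arm", "data": {
  "moves": [
    [0,0,0.016,0,0,0],
    [0,0,0.012,0,0,0],
    [0,0,0,0,0,0],
    [0,0,0,0,0,0]
  ]
}}

```text
time_s: 25.82
tcp_pos: [0.4783, 0.1337, 0.1027]
tcp_rot: [0.0, 0.604, 0.797, 0.0]
force: [-0.5, -1.3, -0.1]
grip_width: 0.0002
gripper_force: 0.0
```

Emit:
{"op": "move_arm", "data": {
  "moves": [
    [0,0,0.004,0,0,0],
    [0,0,0.004,0,0,0],
    [0,0,0.004,0,0,0],
    [0,0,0,0,0,0]
  ]
}}

```text
time_s: 26.32
tcp_pos: [0.4782, 0.1337, 0.1009]
tcp_rot: [0.0, 0.604, 0.797, 0.001]
force: [-2.3, -0.9, 18.6]
grip_width: -0.0001
gripper_force: 9.2
```

Both ends now stop at the same height (tips at 79 mm), the seated value. Retreat and check.

Emit:
{"op": "move_arm", "data": {
  "moves": [
    [0,0,-0.05,0,0,0],
    [0,0,-0.12,0,0,0],
    [0,0,-0.2,0,0,0],
    [0,0,-0.2,0,0,0],
    [-0.1,0.1,-0.1,0,0,0],
    [-0.15,-0.15,0,0,0,0],
    [-0.2,-0.15,0,0,0,0],
    [-0.2,-0.15,0,0,0,0],
    [-0.15,-0.1,0,0,0,0],
    [0,0,0,0,0,0]
  ]
}}

```text
time_s: 27.58
tcp_pos: [0.4219, -0.0931, 0.267]
tcp_rot: [0.0, 0.607, 0.794, -0.001]
force: [-0.1, 0.3, 0.1]
grip_width: 0.0001
gripper_force: 0.0
```

```bash
python3 - <<'E'
from h import *
from fit import rect
s=get_image('side');t=get_image('top')
c=np.zeros((600,800,3),np.uint8)
b=cv2.resize(s[130:220,245:335],None,fx=5.5,fy=5.5,interpolation=cv2.INTER_CUBIC);c[:495,:495]=b
c[:300,500:800]=cv2.resize(t[175:260,225:310],(300,300))
c[300:525,500:800]=cv2.resize(s,(300,225))
cv2.imwrite('pics/e.png',c)
print(rect(t,180,252,228,306,.079)[0]);to([.4,-.1,.3])
E
```

```text
[497.59127808  65.25790405 122.24363708 187.70317078 -73.7914505 ]
t 27.68 p [ 0.4239 -0.0892  0.267 ] h 15.6 F [-0.6 -0.4 -0.5] w 0.0001
 shift [-0.016 -0.104 -0.132] turn [ 0.001 -0.001  0.   ] shift in turned frame [-0.016 -0.104 -0.132]
```

View pics/e.png

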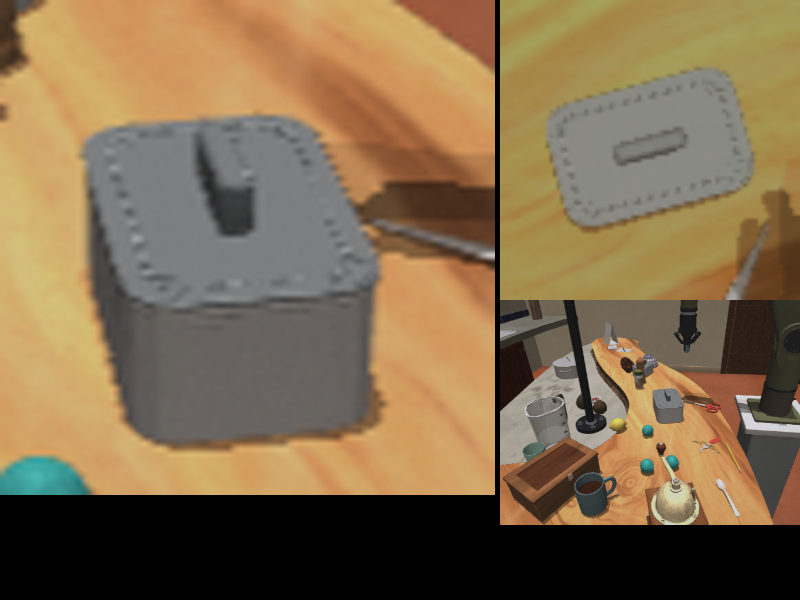

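The lid sits flush on the rim all round with no gap (around (250,300) in the left crop), the tub is where it was, and everything else is standing. Handing in.

```bash
python3 -c "
from cell import ticket
print(ticket.close_job())"
```

```text
the job is handed in; nothing more can be done
None
```

The lime is in the tub, the grey lid is pressed down at both ends and looks flush on the rim all round, nothing was knocked over, and the job was handed in at about 28 s.

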